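Sort two mallet ferrules on the gauge pin

ROBOT

A 7-joint arm with a two-finger parallel gripper is mounted at the origin on the work surface. World frame = base frame: x ahead of the robot, y to its left, z up, the work surface at z = 0. Lengths are in m, angles in rad, forces in N, time in s.
With the tool pointing down it reaches from about 0.425 to 0.875 m from the base axis. Payload 9.9 kg.
Tool frame: the origin (TCP) lies at the very end of the fingers, on their centre line; the grasp point (between the pads) lies 19 mm behind it (robot.grip_depth is the distance from the TCP to the grasp point, in m); z points along the fingers, y is the direction in which the jaws open and shut (so a half turn about z gives the same grasp; the last joint's range is limited). The gripper opens to 85 mm and grips with 20 to 120 N. Pads are 22 mm wide; open, the fingers measure 114 mm over their backs; the gripper's body (76 mm by 85 mm) begins 54 mm behind the grasp point. The pads swing forward as they close: fully open they stand 13 mm farther back than shut.
Start: joints at [1.23, 0.576, 0.025, 1.437, -0.015, 1.129, -0.057], TCP at [0.171, -0.653, 0.231] pointing down, gripper open.
Joint ranges: [-2.76, 2.76], [-0.34, 2.15], [-1.52, 1.57], [0.19, 2.46], [-1.09, 4.23], [0.17, 1.99], [-2.82, 2.82]. Speed limits (rad/s): [2.22, 2.22, 3.01, 3.01, 3.14, 3.14, 3.14].

INTERFACE

Orientations are given as a unit quaternion [w, x, y, z].
In Python, from plant import robot, viewer, job, look_for, cut_out, pinpoint gives the robot as it stands.
- The arm moves only by the tool step_arm, never from a script. Its argument "commands" is text: rows parted by semicolons, each of 7 numbers parted by spaces: the turn, a rotation vector about the tool's x, y, z in rad, then the shift along the tool's x, y, z in units of 25 mm (1.0 is 25 mm), then the opening, from 0 (shut) to 1 (fully open). In form: rx ry rz tx ty tz gripper; .... A call has exactly 5 rows; each row is the pose to reach, as a shift and turn from the pose commanded when the call began, along the tool's axes at that moment; what a row does not reach only later rows make up. A row lasts 1/12 s, in which the tool goes at most 41.7 mm and 7.16 degrees, less where a joint would pass 70% of its speed; a pose out of reach is approached as far as the arm can. A call with a gripper value outside its range is refused whole. The fingers move at their own pace and stop on an object; the grip force is fixed at half the most. Time passes only in rows, so rows that repeat a pose let the fingers close, or fill a call up. It gives the time, the measured TCP pose, the force and the opening at its end, in the units of the state.
- robot.read_state(): the state, without advancing time (a new reading comes with each control period).
- viewer.capture(name): name is "scene" or "top" or "wrist"; returns the picture (420x560x3 uint8, red, green, blue); there is no depth.
- viewer.camera_info(name): a dict with "camera_matrix" (3x3 intrinsics, pixels), "T" (4x4, takes a point from camera to world coordinates). Camera axes: x right, y down, z forward; pixel columns grow to the right and rows downward; lengths in m; the calibration is good to about 2 mm. A picture is of the moment at which its call begins: read the wrist's pose just before it. camera_info takes no time and is no camera call; for the wrist camera it gives the pose at the moment of the call.
- job.finish_job(): hands the job in, once; it reports no verdict.
Trained networks look in the newest picture that a camera, given by its name, has taken for a name from the list of things; names that differ only in an ending like _2 or _b are one class to them, and where a whole thing is asked for, a point or a joint stands for the part that bears it (a point fixed in the world has none). Each returns a list of dicts, best first, with "score" (0 to 1); they miss things now and then, are a little off and sometimes report something else, mostly with a low value. They report only what shows in the picture. A call takes as long as a camera call. They do not tell look-alikes from the thing itself.
- look_for(camera, thing): "at" ([x, y, z] in m, in world coordinates, good to about 4 mm: the middle of the surface that is visible of it).
- cut_out(camera, thing): "pixels" (420x560 bool, what is visible of it).
- pinpoint(camera, thing): "at" ([x, y, z] in m, in world coordinates, good to about 4 mm: a listed point, or the origin of a listed thing).
The state is a dict: "clock": time; "q": joint angles; "joint_vel": joint speeds; "joint_torque": joint torques, N m; "tool_pos": TCP position; "tcp_rot": TCP orientation; "contact_force": force on the tool from outside, world axes, zero at the start; "torque": the same for the moment, N m; "width": finger opening in m.
Only numpy, scipy, OpenCV 4.12 (cv2) and the standard library are available. Lean on these libraries where they do the work, as an engineer would, in place of code of your own. Each camera call takes 0.05 s, during which the arm holds its last target.

TASK

Two brass mallet ferrules, alike outside but bored differently, have to be sorted on the gauge pin. Slide the one whose bore fits over the pin fully home and leave it there, standing flat on the wooden base; put the other, too tight for the pin, into the empty plywood reject tray. Do not drop or throw them.

Things in the scene. Friction and masses are not known exactly. Their poses are not given: they have to be found in the camera images.
- ferrule_wide_center (a point): Centre (half-way up, on the axis) of the ferrule that fits: a plain loose brass tube standing upright on the bench, outside diameter 46 mm, height 45 mm, wide bore of 36 mm right through (wall 5 mm). Its z axis is the tube's axis. About 0.1 to 0.25 kg.
- ferrule_narrow_center (a point): Centre (half-way up, on the axis) of the ferrule that does not fit: a plain loose brass tube standing upright on the bench, outside diameter 46 mm, height 45 mm, narrow bore of 22 mm right through (wall 12 mm). Its z axis is the tube's axis. 0.2 to 0.45 kg. Both ferrules stand before the robot in any order, in a loose row with a solid wooden plug of the same outside size that plays no part.
- pin_seat (a point): Foot of the steel gauge pin: on its axis, at the top face of its dark wooden base (110 x 110 x 16 mm, fixed), 16 mm above the bench; z up. The pin is 28 mm in diameter and rises 58 mm above this point, the last 16 mm a cone narrowing to 10 mm. A ferrule fully home has its centre 22.5 mm above this point. The pin stands to the robot's left or right, the tray on the other side.
- tray: The empty reject tray: square open plywood box, fixed to the bench, outside 166 x 166 mm, 30 mm high, walls and floor 8 mm thick (inside 150 x 150 mm). Origin at the centre of its underside on the bench; x and y along its sides, z up.
There are look-alikes about, which are no part of the job. Leave any orange or purple look-alike of the part that bears pin_seat alone.

How it is judged:
At the end, for the whole second after the job is handed in: Wide ferrule on the pin, upright within 10 degrees (either end up), centre within 10 mm of the pin's axis and at most 8 mm above fully home; narrow ferrule inside the tray (centre within 64 mm of its middle along each side, under 45 mm above the bench); both at rest (horizontal distance between ferrule_wide_center and pin_seat below 0.01 m and z of ferrule_wide_center in the frame of pin_seat below 0.0305 m and x of ferrule_narrow_center in the frame of tray between -0.064 and 0.064 m and y of ferrule_narrow_center in the frame of tray between -0.064 and 0.064 m and z of ferrule_narrow_center in the frame of tray below 0.045 m and linear speed of each of ferrule_wide, ferrule_narrow below 0.03 m/s and (angle between ferrule_wide_center's own z axis and vertical below 0.17 rad or angle between ferrule_wide_center's own z axis and vertical above 2.97 rad)); the robot touches nothing.
It fails at once if a ferrule was dropped or thrown (moving free of the fingers faster than 1.2 m/s, a fall of over 70 mm) ((linear speed of ferrule_wide above 1.2 m/s and contact force between the fingers and ferrule_wide below 0.05 N) or (linear speed of ferrule_narrow above 1.2 m/s and contact force between the fingers and ferrule_narrow below 0.05 N)).
It also fails if it takes over 61 s, if anything falls off the work surface, if the arm or the gripper's body presses on something with over 40 N, if the wrist force passes 120 N, or if a joint passes its speed limit or range.

## Working session

There is one attempt and no reset: what is moved stays moved. The work goes in short steps, Python scripts to look and compute and a tool call to move; the robot and the scene stay as the last step left them, time stands still between calls to the robot, and variables do not carry over. Pictures are saved under pics/ and viewed, and the job is handed in when it is done.

Besides the shell and the picture viewer there is one more tool, called after "Emit:" as a command line: name --argument value ..., lists and objects as JSON in quotes. step_arm: Moves the arm, as the interface text tells. Its arguments: {"type":"object","properties":{"commands":{"type":"string"}},"required":["commands"]}

```bash
mkdir -p pics; ls; python3 - <<'E'
from plant import robot, viewer, look_for, pinpoint
import cv2
s=robot.read_state();print(s['clock'],s['tool_pos'],s['tcp_rot'],s['width'],s['contact_force'])
for c in ['scene','top','wrist']:
    im=viewer.capture(c);cv2.imwrite(f'pics/{c}0.png',im[:,:,::-1])
    i=viewer.camera_info(c);print(c,i['camera_matrix'].round(1).tolist(),i['T'].round(3).tolist())
for c in ['scene','top']:
    for t in ['ferrule_wide_center','ferrule_narrow_center','pin_seat','tray']:
        for r in pinpoint(c,t)[:4]: print(c,t,round(r['score'],2),[round(float(v),3) for v in r['at']])
print(robot.read_state()['clock'])
E
```

```text
pics
0.0 [ 0.1713297  -0.65242321  0.2304258 ] [-8.22861326e-04  9.91766832e-01  1.28054106e-01 -1.40196239e-04] 0.08564235548802034 [-0.28328552 -0.69024901  0.45882849]
scene [[381.8, 0.0, 279.8], [0.0, 381.8, 205.2], [0.0, 0.0, 1.0]] [[-0.856, 0.342, -0.387, 0.833], [0.516, 0.595, -0.616, 0.646], [0.02, -0.727, -0.686, 0.69], [0.0, 0.0, 0.0, 1.0]]
top [[509.6, 0.0, 268.0], [0.0, 509.6, 214.2], [0.0, 0.0, 1.0]] [[0.007, -0.993, 0.119, 0.33], [-1.0, -0.008, -0.012, 0.076], [0.013, -0.119, -0.993, 1.23], [0.0, 0.0, 0.0, 1.0]]
wrist [[302.3, 0.0, 278.6], [0.0, 302.3, 208.3], [0.0, 0.0, 1.0]] [[0.253, -0.93, -0.264, 0.239], [-0.967, -0.244, -0.069, -0.634], [-0.0, 0.273, -0.962, 0.375], [0.0, 0.0, 0.0, 1.0]]
scene ferrule_wide_center 0.96 [0.693, 0.03, 0.023]
scene ferrule_wide_center 0.29 [0.467, -0.013, 0.021]
scene ferrule_narrow_center 0.56 [0.468, -0.015, 0.024]
scene pin_seat 0.85 [0.482, 0.29, 0.015]
scene pin_seat 0.78 [0.333, 0.454, 0.015]
scene pin_seat 0.65 [0.202, 0.304, 0.017]
scene pin_seat 0.34 [0.461, -0.319, 0.002]
scene tray 0.77 [0.457, -0.318, 0.001]
top ferrule_wide_center 0.57 [0.697, 0.034, 0.019]
top ferrule_narrow_center 0.66 [0.467, -0.01, 0.027]
top pin_seat 0.77 [0.334, 0.452, 0.015]
top pin_seat 0.64 [0.478, 0.291, 0.016]
top pin_seat 0.57 [0.196, 0.301, 0.012]
top tray 0.89 [0.461, -0.321, 0.004]
top tray 0.33 [0.695, 0.031, 0.022]
0.55
```

View pics/scene0.png

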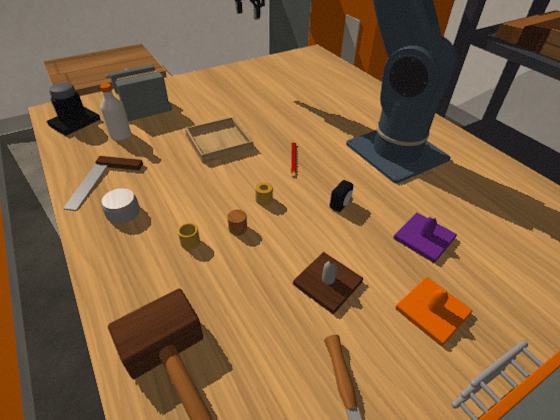

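View pics/top0.png

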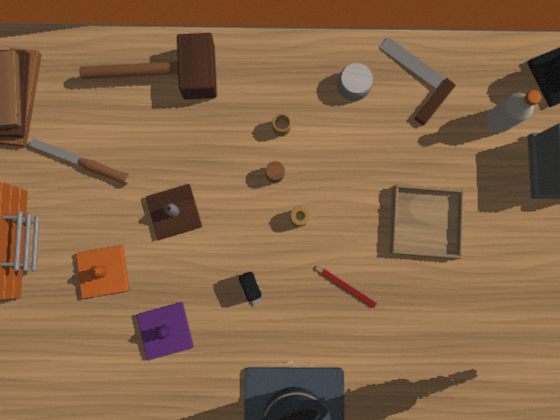

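The scene picture shows the wide ferrule at (189,237), the plug at (237,222), the narrow ferrule at (264,193), the brown pin base at (329,280) and the tray at (219,140). The orange and purple pin bases are decoys. The top view agrees, so the pin is at (0.48, 0.29) and the tray at (0.46, -0.32). First I'll move above the narrow ferrule.

```bash
cat > h.py <<'E'
from plant import robot, viewer, job, look_for, cut_out, pinpoint
import numpy as np, cv2
from scipy.spatial.transform import Rotation as R
def rot(s):
    w,x,y,z=s['tcp_rot']; return R.from_quat([x,y,z,w])
def go(p):
    s=robot.read_state(); d=rot(s).inv().apply(np.array(p)-s['tool_pos'])/0.025
    print('t',round(s['clock'],2),'pos',np.round(s['tool_pos'],4),'w',round(s['width'],4),'F',np.round(s['contact_force'],1),'q',np.round(s['q'],2),'rv',np.round(rot(s).as_rotvec(),3))
    # rotation to pointing straight down keeping yaw
    x=rot(s).as_matrix()[:,0].copy(); x[2]=0; x/=np.linalg.norm(x); z=np.array([0,0,-1.]); y=np.cross(z,x)
    print('shift',d.round(2),'straighten',(rot(s).inv()*R.from_matrix(np.c_[x,y,z])).as_rotvec().round(4),'yaw',np.arctan2(x[1],x[0]).round(3))
def look(n):
    im=viewer.capture('wrist'); T=viewer.camera_info('wrist'); cv2.imwrite(f'pics/{n}.png',im[:,:,::-1]); return im,T
def pp(c,t,k=3):
    for r in pinpoint(c,t)[:k]: print(c,t,round(r['score'],2),np.round(r['at'],4))
def px(c,p):
    i=viewer.camera_info(c); q=np.linalg.inv(i['T'])@np.r_[p,1]; u=i['camera_matrix']@q[:3]; return u[:2]/u[2]
def ray(c,u,v,z):
    i=viewer.camera_info(c); d=i['T'][:3,:3]@np.linalg.inv(i['camera_matrix'])@[u,v,1]; o=i['T'][:3,3]; return o+d*(z-o[2])/d[2]
E
python3 -c "
from h import *
go([0.468,-0.012,0.2])"
```

```text
t 0.55 pos [ 0.1715 -0.6529  0.2313] w 0.0855 F [-0.7  0.4  0.1] q [ 1.23  0.58  0.02  1.44 -0.01  1.13 -0.06] rv [-3.116 -0.402  0.   ]
shift [ 17.98 -21.78   1.25] straighten [-0.  0. -0.] yaw 0.257
```

Emit:
step_arm --commands "0 0 0 18 -21.7 1.2 1; 0 0 0 18 -21.7 1.2 1; 0 0 0 18 -21.7 1.2 1; 0 0 0 18 -21.7 1.2 1; 0 0 0 18 -21.7 1.2 1"

```text
clock: 0.97
tool_pos: [0.2598, -0.4624, 0.2225]
tcp_rot: [0.0, 0.992, 0.128, 0.0]
contact_force: [1.6, 0.2, -1.2]
width: 0.0853
```

Emit:
step_arm --commands "0 0 0 12.6 -15.3 0.9 1; 0 0 0 12.6 -15.3 0.9 1; 0 0 0 12.6 -15.3 0.9 1; 0 0 0 12.6 -15.3 0.9 1; 0 0 0 12.6 -15.3 0.9 1"

```text
clock: 1.38
tool_pos: [0.3469, -0.2734, 0.2133]
tcp_rot: [0.0, 0.992, 0.128, 0.0]
contact_force: [1.1, 0.2, -0.4]
width: 0.0851
```

```bash
python3 -c "
from h import *
go([0.468,-0.012,0.2])"
```

```text
t 1.38 pos [ 0.3469 -0.2734  0.2133] w 0.0851 F [ 1.1  0.2 -0.4] q [ 0.62  0.25 -0.07  2.05  0.02  0.84 -0.78] rv [3.115e+00 4.020e-01 1.000e-03]
shift [ 7.34 -8.89  0.53] straighten [ 0.0008 -0.0006 -0.    ] yaw 0.257
```

Emit:
step_arm --commands "0 0 0 7.3 -8.9 0.5 1; 0 0 0 7.3 -8.9 0.5 1; 0 0 0 7.3 -8.9 0.5 1; 0 0 0 7.3 -8.9 0.5 1; 0 0 0 7.3 -8.9 0.5 1"

```text
clock: 1.8
tool_pos: [0.4338, -0.0841, 0.2043]
tcp_rot: [0.0, 0.992, 0.128, 0.001]
contact_force: [1.2, -1.1, 0.9]
width: 0.0855
```

Emit:
step_arm --commands "0 0 0 2.3 -2.8 0.2 1; 0 0 0 2.3 -2.8 0.2 1; 0 0 0 2.3 -2.8 0.2 1; 0 0 0 2.3 -2.8 0.2 1; 0 0 0 2.3 -2.8 0.2 1"

```text
clock: 2.22
tool_pos: [0.471, -0.0036, 0.1989]
tcp_rot: [0.0, 0.992, 0.129, -0.0]
contact_force: [-0.3, -0.1, -0.1]
width: 0.0858
```

```bash
python3 -c "
from h import *
go([0.468,-0.012,0.2])
look('w1'); pp('wrist','ferrule_narrow_center'); pp('wrist','ferrule_wide_center'); pp('wrist','pin_seat')
for r in cut_out('wrist','ferrule_narrow_center')[:2]:
  m=r['pixels']; v,u=np.nonzero(m); print(r['score'],u.mean(),v.mean(),u.min(),u.max(),v.min(),v.max())
print(px('wrist',[0.468,-0.012,0.045]))
"
```

```text
t 2.22 pos [ 0.471  -0.0036  0.1989] w 0.0858 F [-0.3 -0.1 -0.1] q [ 0.06  0.32 -0.2   2.    0.08  0.83 -1.5 ] rv [ 3.115e+00  4.040e-01 -1.000e-03]
shift [-0.2   0.3  -0.05] straighten [0.0002 0.0004 0.    ] yaw 0.258
wrist ferrule_narrow_center 0.6 [ 0.4729 -0.0089  0.0201]
wrist pin_seat 0.89 [0.4829 0.2908 0.0158]
0.59 285.00542495479203 194.5623869801085 263 307 169 219
0.34 32.24220982446592 107.7494897264934 0 75 47 162
[284.84025744 198.92578264]
```

View pics/w1.png

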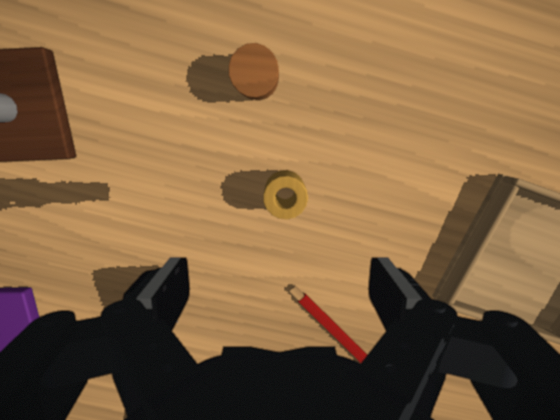

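The wrist view shows the narrow ferrule's ring, with a small bore, at about (286,196), and the solid plug at (254,70). Next I'll triangulate the ring with the top and wrist views.

```bash
cat >> h.py <<'E'
def tri(obs):
    A=np.zeros((3,3));b=np.zeros(3)
    for c,u,v in obs:
        i=viewer.camera_info(c); d=i['T'][:3,:3]@np.linalg.inv(i['camera_matrix'])@[u,v,1]; d/=np.linalg.norm(d); P=np.eye(3)-np.outer(d,d); A+=P; b+=P@i['T'][:3,3]
    return np.linalg.solve(A,b)
E
python3 -c "
from h import *
im=cv2.imread('pics/w1.png'); cv2.imwrite('pics/w1z.png',cv2.resize(im[150:240,240:330],None,fx=6,fy=6,interpolation=2))
im=cv2.imread('pics/top0.png'); cv2.imwrite('pics/topz.png',np.hstack([cv2.resize(im[y-25:y+25,x-25:x+25],None,fx=6,fy=6,interpolation=2) for x,y in [(300,215),(281,125)]]))
print(ray('wrist',286,195.5,.045), tri([('wrist',286,195.5),('top',299.5,215.5)]))
"
```

```text
[ 0.47175189 -0.01221934  0.045     ] [ 0.47032542 -0.01217265  0.03868766]
```

View pics/w1z.png

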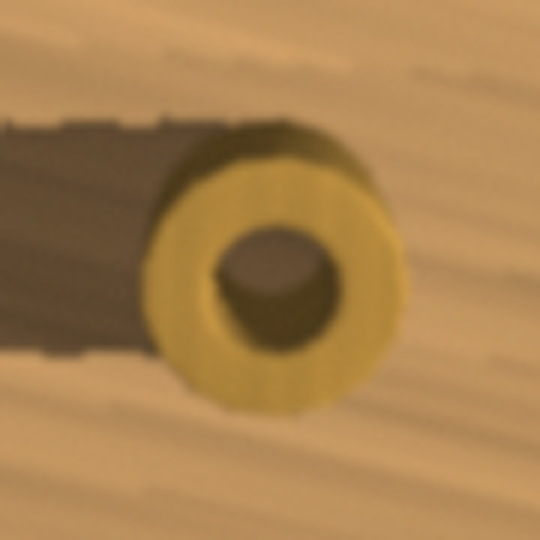

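View pics/topz.png

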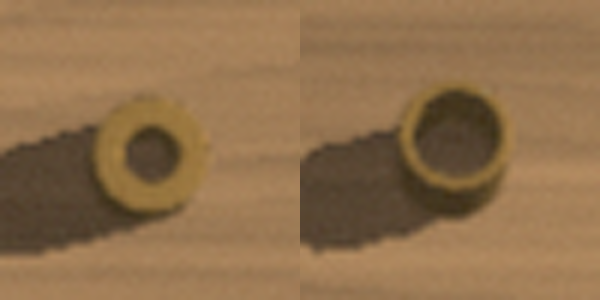

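The zooms confirm it: the narrow bore is at wrist (285.7,197.3) and top (300.3,215.7), and the wide bore is at top (282.3,123).

```bash
python3 -c "
from h import *
print(ray('wrist',285.7,197.3,.045), ray('top',300.3,215.7,.045), tri([('wrist',285.7,197.3),('top',300.3,215.7)]))
print('wide',ray('top',282.3,123,.045))
go([0.469,-0.012,0.007])
"
```

```text
[ 0.4698623  -0.01240822  0.045     ] [ 0.46909846 -0.01299466  0.045     ] [ 0.46935011 -0.01288262  0.04276403]
wide [0.6922927  0.03001965 0.045     ]
t 2.47 pos [ 0.4708 -0.005   0.1991] w 0.0853 F [0.4 0.2 0.6] q [ 0.06  0.32 -0.2   2.    0.08  0.83 -1.5 ] rv [3.116 0.399 0.   ]
shift [-0.14  0.25  7.68] straighten [0.0004 0.     0.    ] yaw 0.255
```

Emit:
step_arm --commands "0 0 0 -0.13 0.28 1.5 1; 0 0 0 -0.13 0.28 3 1; 0 0 0 -0.13 0.28 4.5 1; 0 0 0 -0.13 0.28 5.5 1; 0 0 0 -0.13 0.28 5.5 1"

```text
clock: 2.88
tool_pos: [0.467, -0.0122, 0.0578]
tcp_rot: [-0.0, 0.992, 0.128, -0.003]
contact_force: [-1.1, 0.4, 0.0]
width: 0.0854
```

```bash
python3 -c "
from h import *
go([0.4695,-0.0127,0.007])
"
```

```text
t 2.88 pos [ 0.467  -0.0122  0.0578] w 0.0854 F [-1.1  0.4  0. ] q [ 0.03  0.53 -0.15  2.16  0.17  0.47 -1.56] rv [-3.115 -0.401  0.011]
shift [0.11 0.05 2.03] straighten [-0.0014  0.0067 -0.    ] yaw 0.256
```

Emit:
step_arm --commands "0 0 0 0.05 0.03 0.8 1; 0 0 0 0.05 0.03 1.6 1; 0 0 0 0.05 0.03 2.05 1; 0 0 0 0.05 0.03 2.05 1; 0 0 0 0.05 0.03 2.05 0.4"

```text
clock: 3.3
tool_pos: [0.4715, -0.0121, 0.0112]
tcp_rot: [0.0, 0.992, 0.128, 0.0]
contact_force: [0.4, -0.2, -0.6]
width: 0.0751
```

Emit:
step_arm --commands "0 0 0 0 0 0 0; 0 0 0 0 0 0 0; 0 0 0 0 0 0 0; 0 0 0 0 0 0 0; 0 0 0 0 0 0 0"

```text
clock: 3.72
tool_pos: [0.4719, -0.0118, 0.0116]
tcp_rot: [0.0, 0.992, 0.128, 0.001]
contact_force: [-2.1, 0.1, 12.1]
width: 0.0438
```

Emit:
step_arm --commands "0 0 0 0 0 0 0; 0 0 0 0 0 0 0; 0 0 0 0 0 0 0; 0 0 0 0 0 -1 0; 0 0 0 0 0 -2 0"

```text
clock: 4.13
tool_pos: [0.4702, -0.0117, 0.0606]
tcp_rot: [-0.0, 0.992, 0.128, -0.001]
contact_force: [0.8, 0.0, -1.3]
width: 0.0438
```

```bash
python3 -c "
from h import *
go([0.459,-0.320,0.1])
look('w2')
im=viewer.capture('top');cv2.imwrite('pics/top2.png',im[:,:,::-1])
"
```

```text
t 4.13 pos [ 0.4702 -0.0117  0.0606] w 0.0438 F [ 0.8  0.  -1.3] q [ 0.03  0.53 -0.15  2.15  0.17  0.47 -1.56] rv [-3.116 -0.403  0.004]
shift [-3.57 11.81 -1.57] straighten [-0.0004  0.0024 -0.    ] yaw 0.257
```

View pics/w2.png

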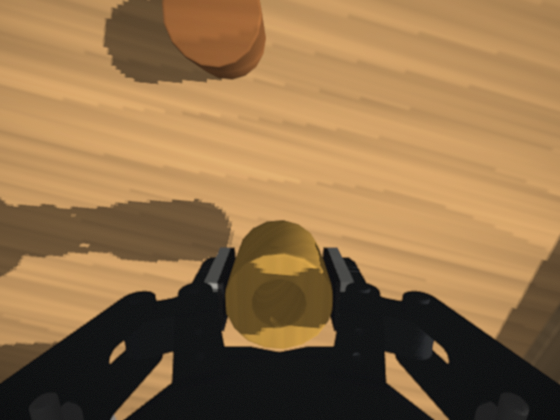

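Emit:
step_arm --commands "0 0 0 0 0 -0.8 0; 0 0 0 -3.6 11.8 -0.8 0; 0 0 0 -3.6 11.8 -0.8 0; 0 0 0 -3.6 11.8 -0.8 0; 0 0 0 -3.6 11.8 -0.8 0"

```text
clock: 4.65
tool_pos: [0.4641, -0.1799, 0.0803]
tcp_rot: [0.0, 0.992, 0.129, 0.0]
contact_force: [2.2, -0.2, -2.1]
width: 0.044
```

```bash
python3 -c "
from h import *
go([0.459,-0.320,0.08])
"
```

```text
t 4.65 pos [ 0.4641 -0.1799  0.0803] w 0.044 F [ 2.2 -0.2 -2.1] q [ 0.41  0.52 -0.19  2.07  0.18  0.56 -1.22] rv [3.115 0.404 0.   ]
shift [-1.63  5.37  0.01] straighten [ 0.0002 -0.0003 -0.    ] yaw 0.258
```

View pics/top2.png

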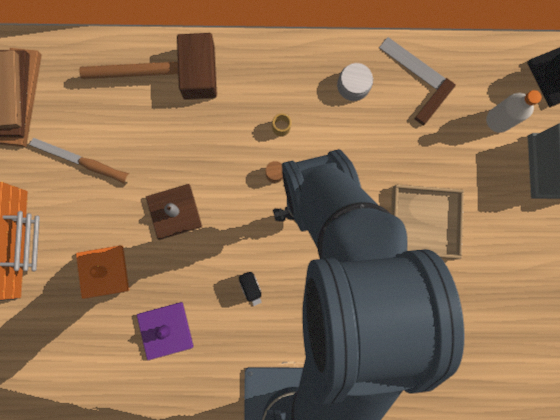

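Emit:
step_arm --commands "0 0 0 -1.63 5.37 0 0; 0 0 0 -1.63 5.37 0 0; 0 0 0 -1.63 5.37 0 0; 0 0 0 -1.63 5.37 0 0; 0 0 0 -1.63 5.37 0 0"

```text
clock: 5.07
tool_pos: [0.4575, -0.3241, 0.0797]
tcp_rot: [0.001, 0.992, 0.124, -0.0]
contact_force: [0.6, 0.1, -2.5]
width: 0.0441
```

```bash
python3 -c "
from h import *
print(ray('top',427.5,222,.03))
go([0.459,-0.320,0.021]); look('w3')
"
```

```text
[ 0.45832752 -0.31679527  0.03      ]
t 5.07 pos [ 0.4575 -0.3241  0.0797] w 0.0441 F [ 0.6  0.1 -2.5] q [ 0.67  0.59 -0.21  1.91  0.19  0.66 -0.98] rv [ 3.115e+00  3.900e-01 -1.000e-03]
shift [ 0.1  -0.15  2.35] straighten [0.0023 0.001  0.    ] yaw 0.249
```

View pics/w3.png

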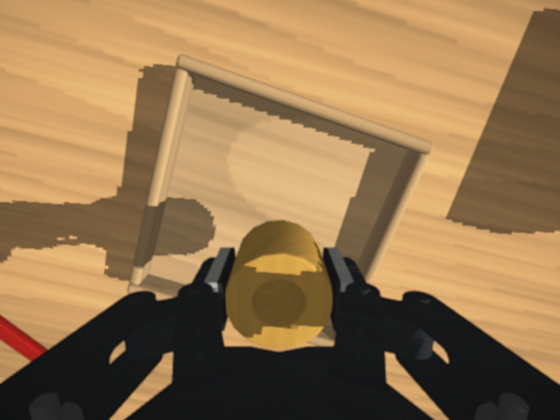

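Emit:
step_arm --commands "0 0 0 0.1 -0.15 0.8 0; 0 0 0 0.1 -0.15 1.6 0; 0 0 0 0.1 -0.15 2.1 0; 0 0 0 0.1 -0.15 2.32 0; 0 0 0 0.1 -0.15 2.32 0"

```text
clock: 5.53
tool_pos: [0.4603, -0.3123, 0.021]
tcp_rot: [-0.001, 0.992, 0.129, -0.001]
contact_force: [-1.0, -1.0, -1.6]
width: 0.0436
```

Emit:
step_arm --commands "0 0 0 0 0 0 0; 0 0 0 0 0 0 0.75; 0 0 0 0 0 0 0.75; 0 0 0 0 0 0 0.75; 0 0 0 0 0 0 0.75"

```text
clock: 5.95
tool_pos: [0.4611, -0.3144, 0.0229]
tcp_rot: [0.0, 0.992, 0.128, 0.0]
contact_force: [-0.1, -0.3, 0.6]
width: 0.064
```

Emit:
step_arm --commands "0 0 0 0 0 -0.5 0.75; 0 0 0 0 0 -1.5 0.75; 0 0 0 0 0 -3 0.75; 0 0 0 0 0 -4.5 1; 0 0 0 0 0 -6 1"

```text
clock: 6.37
tool_pos: [0.4604, -0.314, 0.1741]
tcp_rot: [-0.0, 0.992, 0.128, -0.0]
contact_force: [0.6, -0.6, -1.2]
width: 0.0844
```

```bash
python3 -c "
from h import *
go([0.662,0.0,0.2]); look('w4'); pp('wrist','ferrule_narrow_center'); pp('wrist','tray')
"
```

```text
t 6.37 pos [ 0.4604 -0.314   0.1741] w 0.0844 F [ 0.6 -0.6 -1.2] q [ 0.68  0.47 -0.24  1.82  0.14  0.87 -0.95] rv [-3.115 -0.402  0.   ]
shift [ 10.99 -10.1   -1.03] straighten [-0.0003  0.     -0.    ] yaw 0.257
wrist ferrule_narrow_center 0.66 [ 0.4603 -0.3162  0.0284]
wrist tray 0.93 [ 4.616e-01 -3.200e-01 -4.000e-04]
```

View pics/w4.png

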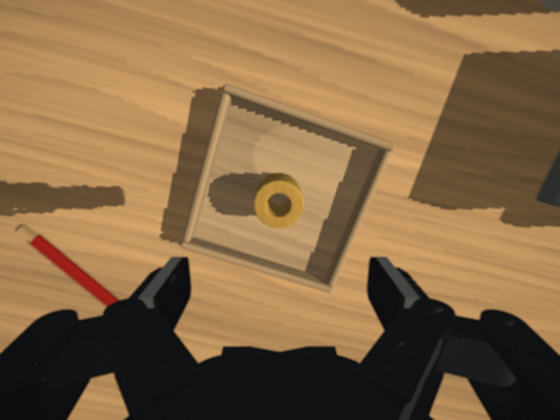

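The narrow ferrule now stands upright in the middle of the tray, at pixel (279,203). Next is the wide one.

Emit:
step_arm --commands "0 0 0 12.5 -11 -1 1; 0 0 0 12.5 -11 -1 1; 0 0 0 12.5 -11 -1 1; 0 0 0 12.5 -11 -1 1; 0 0 0 12.5 -11 -1 1"

```text
clock: 6.93
tool_pos: [0.577, -0.14, 0.184]
tcp_rot: [-0.0, 0.992, 0.128, -0.001]
contact_force: [1.4, -0.8, 0.3]
width: 0.0854
```

Emit:
step_arm --commands "0 0 0 6.2 -5.5 -0.5 1; 0 0 0 6.2 -5.5 -0.5 1; 0 0 0 6.2 -5.5 -0.5 1; 0 0 0 6.2 -5.5 -0.5 1; 0 0 0 6.2 -5.5 -0.5 1"

```text
clock: 7.35
tool_pos: [0.6921, 0.0326, 0.1962]
tcp_rot: [0.0, 0.992, 0.128, -0.001]
contact_force: [1.4, 0.8, 0.3]
width: 0.0853
```

```bash
python3 -c "
from h import *
go([0.692,0.030,0.2]); im,i=look('w5'); pp('wrist','ferrule_wide_center')
u,v=px('wrist',[0.6925,0.03,0.045]).round().astype(int); print(u,v)
im=cv2.imread('pics/w5.png'); cv2.imwrite('pics/w5z.png',cv2.resize(im[v-45:v+45,u-45:u+45],None,fx=6,fy=6,interpolation=2))
"
```

```text
t 7.35 pos [0.6921 0.0326 0.1962] w 0.0853 F [1.4 0.8 0.3] q [ 0.02  0.64 -0.25  1.42  0.16  1.1  -1.57] rv [ 3.116e+00  4.020e-01 -3.000e-03]
shift [-0.03  0.1  -0.15] straighten [-0.0002  0.0016 -0.    ] yaw 0.257
wrist ferrule_wide_center 0.96 [0.6971 0.0307 0.0258]
289 199
```

View pics/w5z.png

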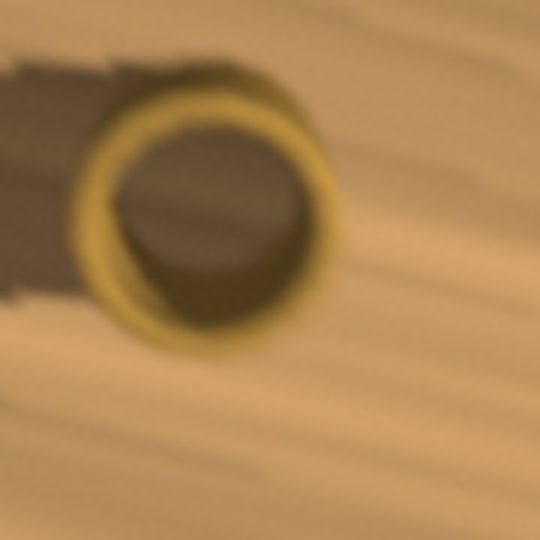

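View pics/w5.png

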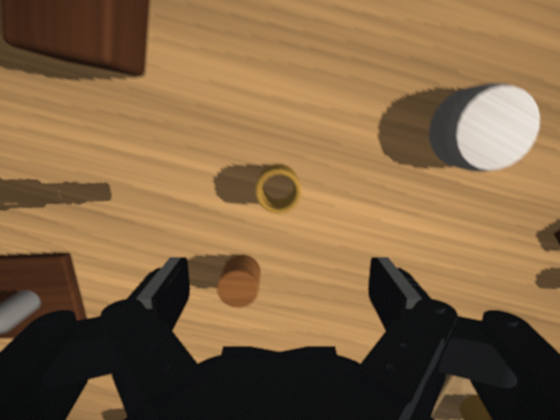

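```bash
python3 -c "
from h import *
im,i=look('w6'); 
u,v=279,190
g=cv2.imread('pics/w6.png'); cv2.imwrite('pics/w6z.png',cv2.resize(g[v-45:v+45,u-45:u+45],None,fx=6,fy=6,interpolation=2))
print(ray('wrist',278.7,190.3,.045),tri([('wrist',278.7,190.3),('top',282.3,123)]))
go([0.6945,0.034,0.0115])
"
```

```text
[0.69705652 0.03777371 0.045     ] [0.69506909 0.03343282 0.03532983]
t 7.5 pos [0.6922 0.0358 0.1955] w 0.0856 F [-0.2 -0.7 -0.6] q [ 0.02  0.64 -0.25  1.42  0.16  1.1  -1.56] rv [-3.112e+00 -4.110e-01  2.000e-03]
shift [0.08 0.11 7.36] straighten [-0.0026  0.0009 -0.    ] yaw 0.263
```

View pics/w6z.png

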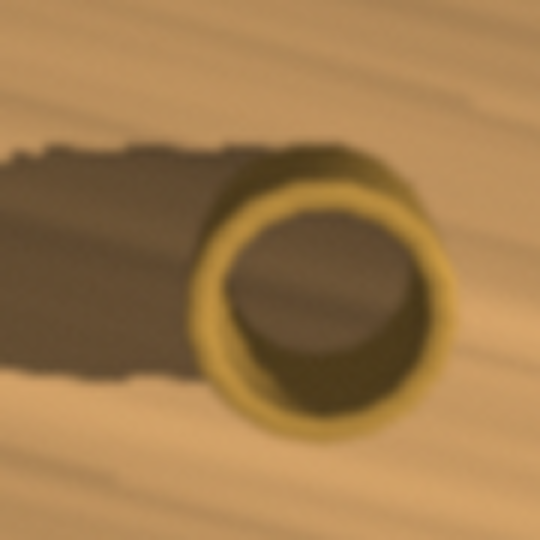

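```bash
python3 -c "
from h import *
print(ray('wrist',287.8,196.7,.045),tri([('wrist',287.8,196.7),('top',282.3,123)]))
go([0.6935,0.0315,0.0115])
"
```

```text
[0.69309108 0.02726703 0.045     ] [0.69275544 0.02858265 0.04403633]
t 7.5 pos [0.6922 0.0358 0.1955] w 0.0856 F [-0.2 -0.7 -0.6] q [ 0.02  0.64 -0.25  1.42  0.16  1.1  -1.56] rv [-3.112e+00 -4.110e-01  2.000e-03]
shift [0.01 0.2  7.36] straighten [-0.0026  0.0009 -0.    ] yaw 0.263
```

Emit:
step_arm --commands "0 0 0 0 0.25 1.5 1; 0 0 0 0 0.25 3 1; 0 0 0 0 0.25 4.5 1; 0 0 0 0 0.25 5.3 1; 0 0 0 0 0.25 5.3 1"

```text
clock: 7.92
tool_pos: [0.6891, 0.0227, 0.0586]
tcp_rot: [0.0, 0.992, 0.128, -0.005]
contact_force: [-1.6, -0.9, -0.1]
width: 0.0855
```

```bash
python3 -c "
from h import *
go([0.693,0.029,0.0115])
"
```

```text
t 7.92 pos [0.6891 0.0227 0.0586] w 0.0855 F [-1.6 -0.9 -0.1] q [ 0.03  0.77 -0.22  1.56  0.21  0.85 -1.59] rv [ 3.115  0.401 -0.016]
shift [ 0.23 -0.2   1.88] straighten [-0.0009  0.0102 -0.    ] yaw 0.256
```

Emit:
step_arm --commands "0 0 0 0 0 0 1; 0 0 0 0 0 0 1; 0 0 0 0 0 0 1; 0 0 0 0 0 0 1; 0 0 0 0 0 0 1"

```text
clock: 8.33
tool_pos: [0.6941, 0.0247, 0.0663]
tcp_rot: [0.0, 0.992, 0.128, 0.001]
contact_force: [0.4, 0.1, 0.0]
width: 0.0852
```

```bash
python3 -c "
from h import *
go([0.693,0.029,0.0115])
"
```

```text
t 8.33 pos [0.6941 0.0247 0.0663] w 0.0852 F [0.4 0.1 0. ] q [ 0.02  0.76 -0.23  1.55  0.21  0.85 -1.59] rv [3.116 0.402 0.004]
shift [-0.   -0.18  2.19] straighten [ 0.0004 -0.0023 -0.    ] yaw 0.257
```

Emit:
step_arm --commands "0 0 0 0 -0.17 0.8 1; 0 0 0 0 -0.17 1.6 1; 0 0 0 0 -0.17 2.15 1; 0 0 0 0 -0.17 2.15 1; 0 0 0 0 -0.17 2.15 1"

```text
clock: 8.75
tool_pos: [0.692, 0.0286, 0.0107]
tcp_rot: [0.0, 0.992, 0.128, -0.001]
contact_force: [0.8, 0.1, 1.7]
width: 0.0855
```

Emit:
step_arm --commands "0 0 0 0 0 0 0; 0 0 0 0 0 0 0; 0 0 0 0 0 0 0; 0 0 0 0 0 0 0; 0 0 0 0 0 0 0"

```text
clock: 9.17
tool_pos: [0.6931, 0.0291, 0.0123]
tcp_rot: [-0.0, 0.992, 0.128, 0.001]
contact_force: [-0.5, 0.9, 5.1]
width: 0.0441
```

Emit:
step_arm --commands "0 0 0 0 0 0 0; 0 0 0 0 0 0 0; 0 0 0 0 0 0 0; 0 0 0 0 0 0 0; 0 0 0 0 0 0 0"

```text
clock: 9.58
tool_pos: [0.6931, 0.0291, 0.0123]
tcp_rot: [-0.0, 0.992, 0.128, 0.001]
contact_force: [0.2, 0.7, 5.3]
width: 0.044
```

```bash
python3 -c "
from h import *
go([0.693,0.029,0.115])
"
```

```text
t 9.58 pos [0.6931 0.0291 0.0123] w 0.044 F [0.2 0.7 5.3] q [ 0.01  0.83 -0.21  1.58  0.23  0.75 -1.62] rv [-3.116e+00 -4.020e-01 -3.000e-03]
shift [ 0.    0.   -4.11] straighten [ 0.0001 -0.0019 -0.    ] yaw 0.257
```

Emit:
step_arm --commands "0 0 0 0 0 -1 0; 0 0 0 0 0 -2.2 0; 0 0 0 0 0 -3.4 0; 0 0 0 0 0 -4.1 0; 0 0 0 -0.8 -1.3 -4.1 0"

```text
clock: 10.0
tool_pos: [0.6714, 0.0483, 0.1182]
tcp_rot: [0.002, 0.992, 0.124, 0.006]
contact_force: [0.7, -0.9, -2.5]
width: 0.0437
```

Emit:
step_arm --commands "0 0 0 -6.8 -11.1 0 0; 0 0 0 -6.8 -11.1 0 0; 0 0 0 -6.8 -11.1 0 0; 0 0 0 -6.8 -11.1 0 0; 0 0 0 -6.8 -11.1 0 0"

```text
clock: 10.42
tool_pos: [0.5127, 0.2002, 0.1139]
tcp_rot: [-0.0, 0.992, 0.128, 0.0]
contact_force: [0.1, 0.5, -1.0]
width: 0.0441
```

```bash
python3 -c "
from h import *
go([0.43,0.28,0.115])
"
```

```text
t 10.42 pos [0.5127 0.2002 0.1139] w 0.0441 F [ 0.1  0.5 -1. ] q [-0.3   0.53 -0.24  1.91  0.18  0.72 -1.95] rv [-3.116e+00 -4.020e-01 -1.000e-03]
shift [-2.39 -3.93 -0.05] straighten [-0.0001 -0.0005  0.    ] yaw 0.256
```

Emit:
step_arm --commands "0 0 0 -2.4 -3.9 0 0; 0 0 0 -2.4 -3.9 0 0; 0 0 0 -2.4 -3.9 0 0; 0 0 0 -2.4 -3.9 0 0; 0 0 0 -2.4 -3.9 0 0"

```text
clock: 10.83
tool_pos: [0.4301, 0.2801, 0.114]
tcp_rot: [-0.0, 0.991, 0.13, 0.0]
contact_force: [1.1, -0.1, -2.9]
width: 0.0438
```

Emit:
step_arm --commands "0 0 0 0 0 0 0; 0 0 0 0 0 0 0; 0 0 0 0 0 0 0; 0 0 0 0 0 0 0; 0 0 0 0 0 0 0"

```text
clock: 11.25
tool_pos: [0.4321, 0.2777, 0.1134]
tcp_rot: [0.0, 0.992, 0.127, -0.0]
contact_force: [1.0, -0.2, -2.8]
width: 0.0437
```

```bash
python3 -c "
from h import *
go([0.481,0.2905,0.115])
look('w7'); pp('wrist','pin_seat')
print(px('wrist',[0.481,0.2905,0.074]),px('wrist',[0.481,0.2905,0.016]))
for c in ['top','scene']:
  im=viewer.capture(c);cv2.imwrite(f'pics/{c}7.png',im[:,:,::-1])
  u,v=px(c,[.481,.2905,.05]).round().astype(int);print(c,u,v,px(c,[.481,.2905,.074]))
a=cv2.imread('pics/top0.png')
u,v=px('top',[.481,.2905,.05]).round().astype(int)
b=cv2.imread('pics/scene0.png'); u2,v2=px('scene',[.481,.2905,.05]).round().astype(int)
cv2.imwrite('pics/z7.png',np.hstack([cv2.resize(g[y-33:y+33,x-33:x+33],None,fx=6,fy=6,interpolation=2) for g,x,y in [(a,u,v),(b,u2,v2)]]))
"
```

```text
t 11.25 pos [0.4321 0.2777 0.1134] w 0.0437 F [ 1.  -0.2 -2.8] q [-0.5   0.49 -0.23  2.    0.18  0.67 -2.16] rv [ 3.116  0.4   -0.   ]
shift [ 2.02 -0.   -0.07] straighten [0.0001 0.0001 0.    ] yaw 0.255
wrist pin_seat 0.65 [0.4795 0.2917 0.0176]
wrist pin_seat 0.56 [0.334  0.4549 0.016 ]
[279.95678857 156.36852617] [279.55010232 148.40009305]
top 170 209 [168.44618146 207.93680993]
scene 330 269 [331.60228603 261.81397803]
```

View pics/w7.png

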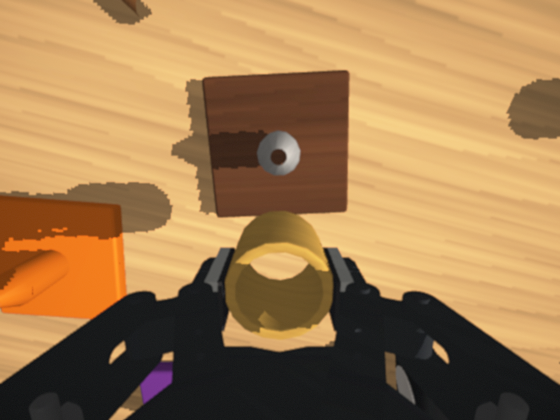

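View pics/z7.png

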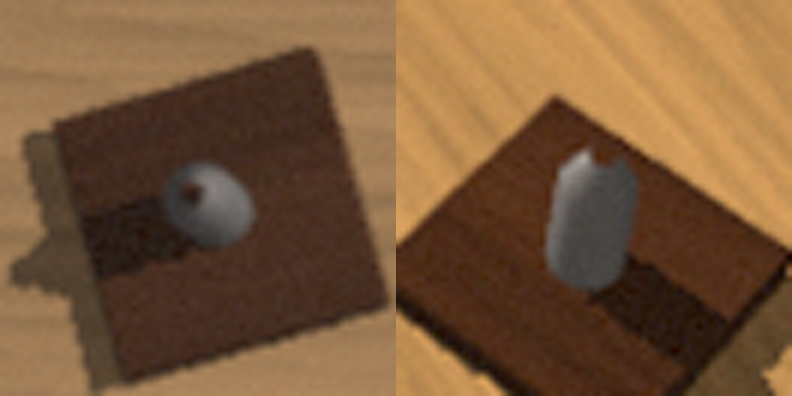

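The pin tip is at (279,156) in the wrist view, where I predicted (280,156). The scene and top views agree to about 1 px. The ferrule is held upright. I'll check its offset in the hand.

```bash
python3 -c "
from h import *
print(tri([('wrist',279,156),('top',169.3,207.7),('scene',331.7,262.2)]), ray('wrist',279,156,.074))
g=cv2.imread('pics/w7.png')
s=robot.read_state(); p=s['tool_pos']; Rm=rot(s).as_matrix()
for dz,r,col in [(0.045,.023,(0,0,255)),(0.045,.018,(0,255,0)),(0,.018,(255,0,0))]:
  c=p+np.array([0,0,-.0123+dz]); pts=np.array([px('wrist',c+[r*np.cos(t),r*np.sin(t),0]) for t in np.linspace(0,6.28,40)])
  cv2.polylines(g,[((pts-[200,130])*5).astype(int)],True,col) if 0 else None
  P=((pts-[210,200])*4).round().astype(np.int32)
  if 'big' not in globals(): big=cv2.resize(g[200:350,210:350],None,fx=4,fy=4,interpolation=2)
  cv2.polylines(big,[P],True,col)
cv2.imwrite('pics/w7o.png',big)
"
```

```text
[0.48101441 0.29023149 0.0722739 ] [0.48089516 0.29134846 0.074     ]
```

View pics/w7o.png

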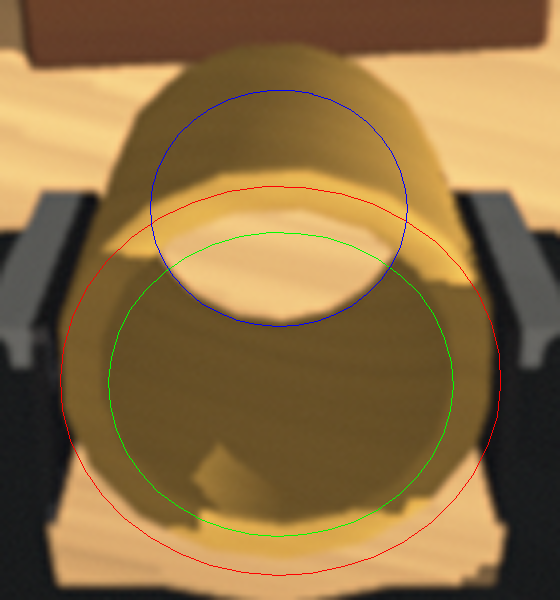

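Emit:
step_arm --commands "0 0 0 0.6 0 0 0; 0 0 0 1.2 0 0 0; 0 0 0 1.7 0 0 0; 0 0 0 1.98 0 0 0; 0 0 0 1.98 0 0 0"

```text
clock: 11.87
tool_pos: [0.4807, 0.2912, 0.1133]
tcp_rot: [-0.0, 0.992, 0.128, 0.0]
contact_force: [0.5, 0.6, -2.5]
width: 0.0443
```

Emit:
step_arm --commands "0 0 0 0 0 0 0; 0 0 0 0 0 0 0; 0 0 0 0 0 0 0; 0 0 0 0 0 0.2 0; 0 0 0 0 0 0.2 0"

```text
clock: 12.28
tool_pos: [0.4787, 0.2907, 0.1078]
tcp_rot: [0.0, 0.992, 0.128, -0.0]
contact_force: [-0.6, -0.4, -2.8]
width: 0.0439
```

```bash
python3 -c "
from h import *
go([0.480,0.2905,0.0283])
look('w8')
g=cv2.imread('pics/w8.png'); cv2.imwrite('pics/w8z.png',cv2.resize(g[150:350,180:380],None,fx=3,fy=3,interpolation=2))
"
```

```text
t 12.28 pos [0.4787 0.2907 0.1078] w 0.0439 F [-0.6 -0.4 -2.8] q [-0.48  0.55 -0.23  1.89  0.18  0.72 -2.12] rv [ 3.115e+00  4.030e-01 -1.000e-03]
shift [0.05 0.02 3.18] straighten [0.0003 0.0009 0.    ] yaw 0.257
```

View pics/w8z.png

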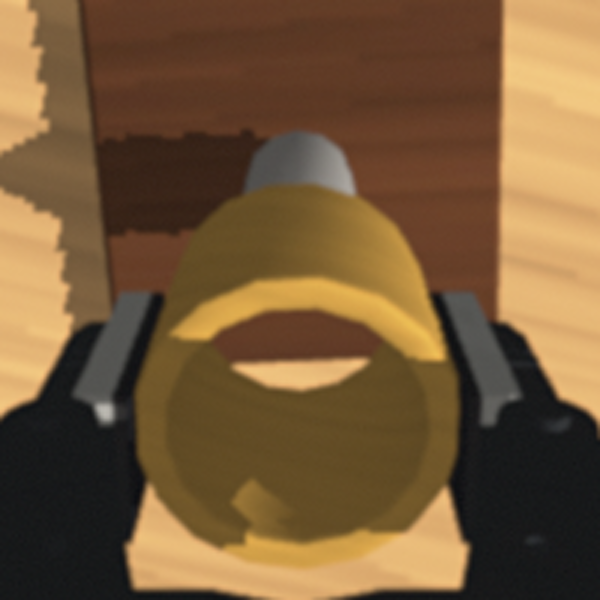

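Emit:
step_arm --commands "0 0 0 0.04 0 0.4 0; 0 0 0 0.04 0 0.8 0; 0 0 0 0.04 0 1.2 0; 0 0 0 0.04 0 1.6 0; 0 0 0 0.04 0 1.6 0"

```text
clock: 12.75
tool_pos: [0.4792, 0.2904, 0.0658]
tcp_rot: [0.001, 0.992, 0.128, -0.002]
contact_force: [-0.3, 0.4, -2.0]
width: 0.044
```

Emit:
step_arm --commands "0 0 0 0 0 0 0; 0 0 0 0 0 0 0; 0 0 0 0 0 0 0; 0 0 0 0 0 0 0; 0 0 0 0 0 0 0"

```text
clock: 13.17
tool_pos: [0.4806, 0.2913, 0.0689]
tcp_rot: [-0.0, 0.992, 0.128, 0.0]
contact_force: [0.7, -0.5, -2.0]
width: 0.0438
```

```bash
python3 -c "
from h import *
go([0.480,0.2905,0.0293])
look('w9')
g=cv2.imread('pics/w9.png'); cv2.imwrite('pics/w9z.png',cv2.resize(g[150:350,180:380],None,fx=3,fy=3,interpolation=2))
"
```

```text
t 13.17 pos [0.4806 0.2913 0.0689] w 0.0438 F [ 0.7 -0.5 -2. ] q [-0.49  0.61 -0.21  1.92  0.2   0.64 -2.14] rv [-3.115e+00 -4.020e-01 -1.000e-03]
shift [-0.03  0.03  1.58] straighten [-0.0002 -0.0008  0.    ] yaw 0.257
```

View pics/w9z.png

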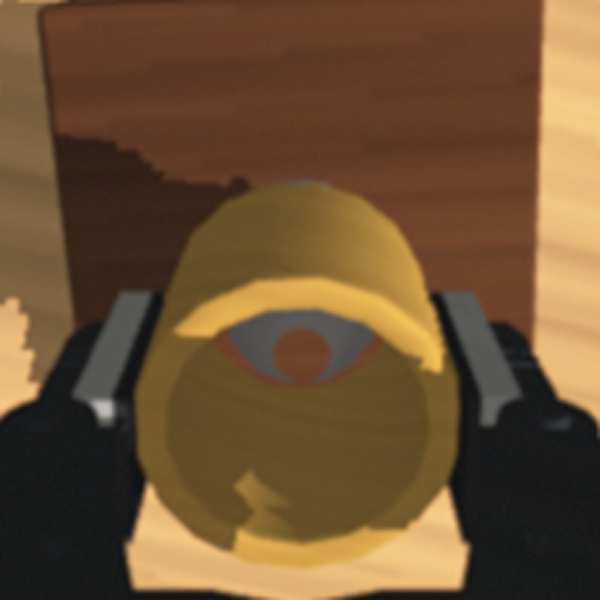

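The pin tip shows inside the bore at zoom (300,350), with no contact force. I'll keep going down.

Emit:
step_arm --commands "0 0 0 -0.02 0.02 0.3 0; 0 0 0 -0.02 0.02 0.6 0; 0 0 0 -0.02 0.02 0.9 0; 0 0 0 -0.02 0.02 1.2 0; 0 0 0 -0.02 0.02 1.2 0"

```text
clock: 13.63
tool_pos: [0.4791, 0.29, 0.0365]
tcp_rot: [0.001, 0.992, 0.128, -0.001]
contact_force: [0.5, -1.4, -2.0]
width: 0.0442
```

Emit:
step_arm --commands "0 0 0 0 0 0 0; 0 0 0 0 0 0.15 0; 0 0 0 0 0 0.25 0; 0 0 0 0 0 0.36 0; 0 0 0 0 0 0.36 0"

```text
clock: 14.05
tool_pos: [0.4799, 0.2905, 0.029]
tcp_rot: [0.0, 0.992, 0.128, -0.0]
contact_force: [-0.1, -0.2, -1.3]
width: 0.044
```

Emit:
step_arm --commands "0 0 0 0 0 0 0; 0 0 0 0 0 0 0; 0 0 0 0 0 0 0; 0 0 0 0 0 0 0; 0 0 0 0 0 0 0"

```text
clock: 14.47
tool_pos: [0.4801, 0.2906, 0.0296]
tcp_rot: [-0.0, 0.992, 0.128, 0.0]
contact_force: [-0.4, -0.5, -0.9]
width: 0.0443
```

```bash
python3 -c "
from h import *
go([0.480,0.2905,0.0283])
look('w10')
im=viewer.capture('scene');cv2.imwrite('pics/s10.png',cv2.resize(im[180:360,230:430,::-1],None,fx=3,fy=3,interpolation=2))
"
```

```text
t 14.47 pos [0.4801 0.2906 0.0296] w 0.0443 F [-0.4 -0.5 -0.9] q [-0.5   0.67 -0.19  1.94  0.23  0.55 -2.16] rv [-3.116 -0.402 -0.   ]
shift [-0.01  0.    0.05] straighten [-0.0001 -0.0002  0.    ] yaw 0.257
```

View pics/s10.png

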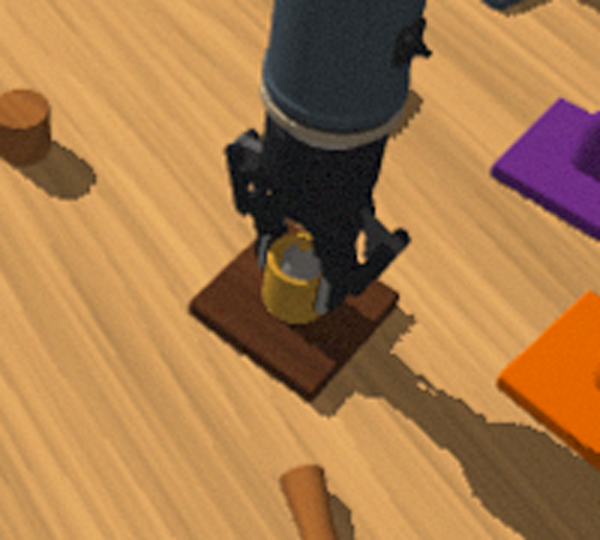

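Emit:
step_arm --commands "0 0 0 0 0 0.04 0; 0 0 0 0 0 0.04 0; 0 0 0 0 0 0.04 0.8; 0 0 0 0 0 0.04 0.8; 0 0 0 0 0 0.04 0.8"

```text
clock: 14.98
tool_pos: [0.4802, 0.2907, 0.0286]
tcp_rot: [-0.0, 0.992, 0.128, 0.0]
contact_force: [0.6, 0.0, -0.2]
width: 0.0683
```

Emit:
step_arm --commands "0 0 0 0 0 0 0.8; 0 0 0 0 0 0 0.8; 0 0 0 0 0 -0.5 0.8; 0 0 0 0 0 -1.2 0.8; 0 0 0 0 0 -2 0.8"

```text
clock: 15.4
tool_pos: [0.4794, 0.2902, 0.0783]
tcp_rot: [0.0, 0.992, 0.128, -0.001]
contact_force: [0.7, 0.5, 0.7]
width: 0.0683
```

Emit:
step_arm --commands "0 0 0 0 0 -1.5 0.8; 0 0 0 0 0 -3 0.8; 0 0 0 0 0 -4.5 0.8; 0 0 0 0 0 -6 0.8; 0 0 0 0 0 -6 0.8"

```text
clock: 15.82
tool_pos: [0.4825, 0.2926, 0.2358]
tcp_rot: [-0.003, 0.992, 0.128, 0.005]
contact_force: [0.8, 0.8, 0.5]
width: 0.0681
```

Emit:
step_arm --commands "0 0 0 -1 5 0 0.8; 0 0 0 -1 5 0 0.8; 0 0 0 -1 5 0 0.8; 0 0 0 -1 5 0 0.8; 0 0 0 -1 5 0 0.8"

```text
clock: 16.23
tool_pos: [0.4879, 0.16, 0.2286]
tcp_rot: [0.001, 0.992, 0.125, 0.0]
contact_force: [-0.2, -0.2, -0.7]
width: 0.0686
```

```bash
python3 -c "
from h import *
go([0.480,0.2905,0.0283])
im=viewer.capture('scene');cv2.imwrite('pics/s11.png',cv2.resize(im[180:360,230:430,::-1],None,fx=3,fy=3,interpolation=2)); cv2.imwrite('pics/s11f.png',im[:,:,::-1])
pp('scene','ferrule_wide_center');pp('scene','ferrule_narrow_center');pp('scene','tray')
im=viewer.capture('top');cv2.imwrite('pics/t11.png',im[:,:,::-1]);pp('top','ferrule_wide_center');pp('top','ferrule_narrow_center')
look('w11');pp('wrist','ferrule_wide_center')
"
```

```text
t 16.23 pos [0.4879 0.16   0.2286] w 0.0686 F [-0.2 -0.2 -0.7] q [-0.23  0.35 -0.24  1.86  0.1   0.95 -1.84] rv [3.116 0.394 0.   ]
shift [ 0.99 -5.14  8.01] straighten [0.0013 0.0001 0.    ] yaw 0.251
scene ferrule_wide_center 0.6 [0.4812 0.2873 0.0354]
scene ferrule_narrow_center 0.64 [ 0.4544 -0.3146  0.0323]
scene tray 0.58 [ 0.4584 -0.3178  0.0017]
top ferrule_wide_center 0.55 [0.4826 0.2929 0.0357]
top ferrule_narrow_center 0.56 [ 0.4571 -0.3129  0.0331]
wrist ferrule_wide_center 0.56 [0.482  0.2877 0.0367]
```

View pics/s11.png

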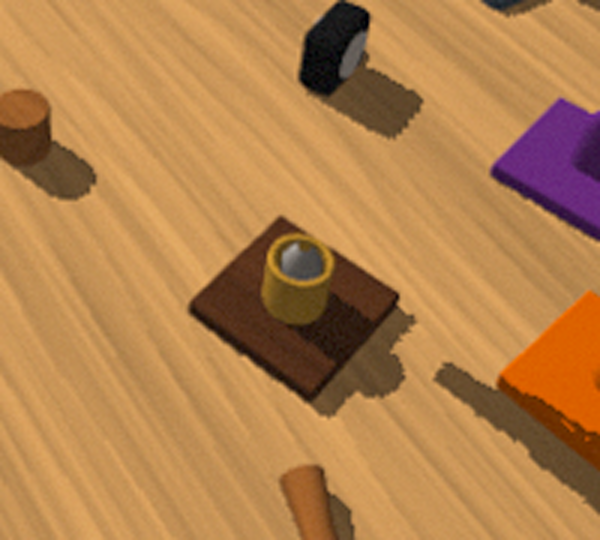

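View pics/s11f.png

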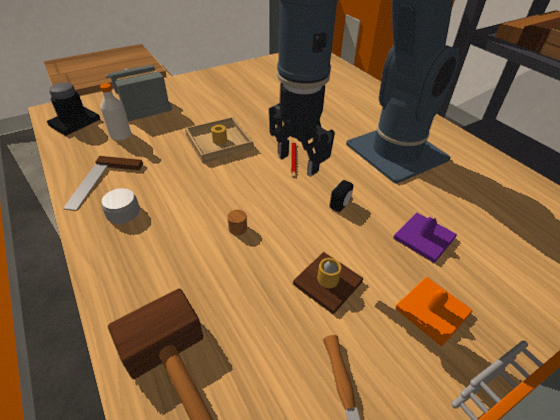

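View pics/w11.png

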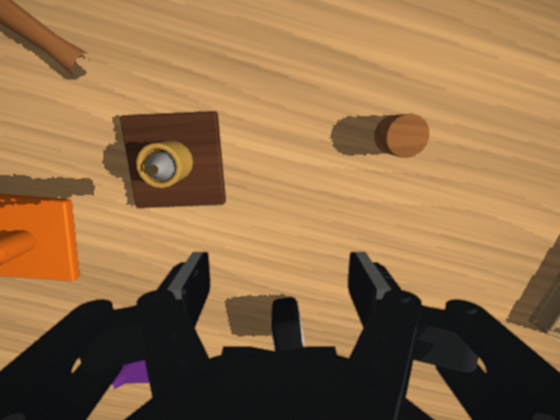

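The wide ferrule stands on the pin with its centre at about z = 0.036, against 0.0385 for fully home. The narrow one is in the tray, and the gripper is clear.

Emit:
step_arm --commands "0 0 0 0 0 0 0.8; 0 0 0 0 0 0 0.8; 0 0 0 0 0 0 0.8; 0 0 0 0 0 0 0.8; 0 0 0 0 0 0 0.8"

```text
clock: 17.1
tool_pos: [0.4876, 0.1633, 0.2285]
tcp_rot: [-0.0, 0.992, 0.128, 0.0]
contact_force: [-0.3, -0.2, 0.5]
width: 0.068
```

```bash
python3 -c "
from h import *
print(job.finish_job())"
```

```text
the job is handed in; nothing more can be done
None
```

I put the narrow ferrule in the middle of the reject tray and slid the wide one down over the gauge pin. The arm was clear when I handed the job in, at about 17 s of the 61 s allowed.

- **Wide ferrule:** In the last pictures it stands upright on the brown base with the pin inside its bore. The networks put its centre within about 4 mm of the pin's axis in all three views. They read its height at about 36 mm, against 38.5 mm for fully home, which is within their error of about 4 mm.
- **Narrow ferrule:** It stands upright in the tray, within about 10 mm of the tray's middle.
- **Forces:** The highest reading I saw was about 12 N, while the gripper closed on the narrow ferrule. There was no noticeable contact force as the wide one went onto the pin.

One check disagreed. The first wrist picture of the wide ferrule was taken before the arm had settled and was several mm off, so I took it again; the new one matched the top view. None of the other checks failed.

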